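Hang the parts tray on the bent bench rail

ROBOT

A 6-joint arm with a two-finger parallel gripper is mounted at the origin on the work surface. World frame = base frame: x ahead of the robot, y to its left, z up, the work surface at z = 0. Lengths are in m, angles in rad, forces in N, time in s.
With the tool pointing down it reaches from about 0.425 to 0.95 m from the base axis. Payload 3.5 kg.
Tool frame: the origin (TCP) lies on the centre line of the jaws, within the pads' length; the fingertips stand 17 mm ahead of it and the grasp point (between the pads) lies 2 mm behind it; z points along the fingers, y is the line along which they close (so a half turn about z gives the same grasp; the last joint's range is limited). The gripper opens to 85 mm and grips with 20 to 120 N. Pads are 22 mm wide; open, the fingers measure 114 mm over their backs; the gripper's body (76 mm by 85 mm) begins 54 mm behind the grasp point. The pads swing forward as they close: fully open they stand 13 mm farther back than shut.
Start: joints at [-1.259, 0.286, 1.577, -0, 1.279, -0.15], TCP at [0.301, -0.604, 0.248] pointing down, gripper open.
Joint ranges: [-2.77, 2.77], [-0.9, 2.22], [0.21, 2.48], [-1.53, 4.67], [0.24, 2.81], [-2.84, 2.84]. Speed limits (rad/s): [2.79, 2.79, 3.14, 3.14, 3.14, 3.14].

INTERFACE

Orientations are given as a unit quaternion [x, y, z, w].
In Python, from plant import ctrl gives the robot as it stands. The module is installed in compiled form; this text tells all that it offers.
- The arm moves only by the tool drive_tool, never from a script. Its argument "moves" is a list of rows, each a list of 3 entries, a list of its own where there are three numbers: the turn, a rotation vector about the tool's x, y, z in rad, then the shift along the tool's x, y, z in m, then the finger opening in m, from 0 to 0.0854. A call has 1 to 5 rows; each row shifts and turns the commanded pose from where the row before left it, along the tool's axes as they then stand; what a row does not reach is not made up. A row lasts 1/8 s, in which the tool goes at most 62.5 mm and 10.7 degrees, less where a joint would pass 70% of its speed; a pose out of reach is approached as far as the arm can. A call with a gripper value outside its range is refused whole. The fingers move at their own pace and stop on an object; "grip_force" is the grip in N (left out, the last holds). Time passes only in rows, so rows that do not move let the fingers close. It gives the time, the measured TCP pose, the force, the opening and the grip force at its end, in the units of the state.
- ctrl.get_state(): the state, without advancing time (a new reading comes with each control period).
- ctrl.read_camera(name): name is "scene" or "top"; returns a dict with "image" (384x512x3 uint8, red, green, blue), "fx", "fy", "cx", "cy" (pixels), "R" (3x3) and "t" (3): a world point X has camera coordinates R X + t. Camera axes: x right, y down, z forward; pixel columns grow to the right and rows downward; lengths in m; the calibration is good to about 2 mm. A picture is of the moment at which its call begins. There is no depth.
- ctrl.sign_off(): hands the job in; it is judged then, once.
The state is a dict: "time": time; "qpos": joint angles; "dq": joint speeds; "joint_efforts": joint torques, N m; "eef_pos": TCP position; "tcp_rot": TCP orientation; "contact_force": force on the tool from outside, world axes, zero at the start; "wrist_torque": the same for the moment, N m; "opening": opening from 0.0 (shut) to 1.0 (fully open); "finger_force": force on a finger pad.
Only numpy, scipy, OpenCV 4.12 (cv2) and the standard library are available. Lean on these libraries where they do the work, as an engineer would, in place of code of your own. Each camera call takes 0.05 s, during which the arm holds its last target. There are 200 camera calls.

TASK

Hang the small metal parts tray on the bent bench rail: take it by its fin, thread its drilled hub over the rail's open end, slide it round the bend and along the other leg until the hub is up against the stop collar, then let go so that it hangs level and still. Ease it round the bend without forcing it, and leave the other things on the bench where they are.

Things in the scene. Friction and masses are not known exactly. Their poses are not given: they have to be found in the camera images.
- tray: Loose parts tray of bare aluminium, 0.2 to 0.4 kg, standing upright on the bench at the start: an open tray 70 (x) x 90 (y) x 22 mm high, above it a thin web, a round drilled hub and a flat upright fin, 136 mm high in all. Origin: centre of the underside; z up. The two ends along x are alike, so either may go first. Bottom-heavy: it hangs upright from the bore.
- tray_hub (a point): Centre of the bore of the tray's hub, midway along it, 65 mm above the tray's underside; axes as the tray. Bore along x, right through, diameter 26 mm; hub 44 mm in outer diameter, 36 mm long.
- tray_fin (a point): Grip point on the tray's fin, 116 mm above the tray's underside, 51 mm above the bore centre. Fin 40 (x) x 12 (y) mm, its top 20 mm above and the hub's top 29 mm below this point. Grip it from above across the 12 mm; axes as the tray.
- rail: Fixed rail: bare steel rod, diameter 12 mm, its axis 150 mm above the bench, bent once by 90 degrees in the horizontal plane. Origin: on the bench under the crossing of its two straight legs; z up. In mm: open end at (-135, 0), straight along +x to (-70, 0), bend of radius 70 about (-70, -70), then from (0, -70) straight along -y to the post (diameter 24, 162 high) at (0, -245).
- rail_tip (a point): Open, rounded end of the rail, on the rod's axis, pointing to the robot's side of the bench (the other leg runs to the robot's right); axes as the rail.
- rail_bend (a point): Middle of the bend, on the rod's axis; axes as the rail. Only the post holds the rod: below the bend and the legs there are just low things (under 50 mm).
- rail_home (a point): Point on the rod's axis, (0, -167) mm in the rail's frame, where the hub's centre comes when the hub touches the stop collar (hanging freely, the hub's centre lies 7 mm lower); axes as the rail. Stop collar: diameter 40, 10 mm thick, near face at y = -185 mm.
- board: Bystander: green circuit board 110 x 90 mm, parts up to 30 mm high, lying inside the bend, low under the rail. Origin: centre of the underside.
- meter: Bystander: yellow multimeter 170 x 85 x 50 mm. Origin: centre of the underside.
- flux: Bystander: amber bottle, 44 mm across, 85 mm high. Origin: centre of the underside.
- jar: Bystander: low jar, 60 mm across, 50 mm high. Origin: centre of the underside.
- driver: Bystander: screwdriver, 170 mm long, lying.
- carton: Bystander: cardboard box 70 x 70 x 100 mm. Origin: centre of the underside.
- pliers: Bystander: pliers, 160 mm long, lying.
Things that resemble listed ones, but are neither listed nor needed, are in the scene too. Of the things shaped like the tray, the aluminium one is meant.

How it is judged:
On the way, in this order (a step that is already met when the one before it is completed fails the run):
1. the hub is threaded on the rail's first leg, from the open end (x of tray_hub in the frame of rail between -0.13 and -0.062 m and y of tray_hub in the frame of rail between -0.014 and 0.014 m and z of tray_hub in the frame of rail between 0.134 and 0.166 m and angle between the x axis of tray_hub and the x axis of rail_tip, either way round below 0.4 rad), for 0.1 s.
2. the hub passes round the middle of the bend (distance between tray_hub and rail_bend below 0.03 m), for 0.05 s.
At the end, for the whole second after the job is handed in: The tray hangs by its hub from the second leg of the rail, at most 10 mm short of the stop collar, upright within 0.2 rad, and still (y of tray_hub in the frame of rail between -0.177 and -0.157 m and x of tray_hub in the frame of rail between -0.012 and 0.012 m and z of tray_hub in the frame of rail between 0.134 and 0.156 m and angle between the x axis of tray_hub and the y axis of rail_home, either way round below 0.35 rad and angle between tray's own z axis and vertical below 0.2 rad and linear speed of tray below 0.03 m/s and angular speed of tray below 0.5 rad/s); the robot touches nothing.
It fails at once if another thing on the bench was moved by more than 25 mm (distance of any of board, meter, flux, jar, driver, carton, pliers from where it was at the start of the episode above 0.025 m).
It fails at once if the tray was forced along the rail (more than 40 N between them) (contact force between tray and rail above 40 N).
It also fails if it takes over 64 s, if anything falls off the work surface, if the arm or the gripper's body presses on something with over 40 N, if the wrist force passes 120 N, or if a joint passes its speed limit or range.

## Working session

There is one attempt and no reset: what is moved stays moved. The work goes in short steps, Python scripts to look and compute and a tool call to move; the robot and the scene stay as the last step left them, time stands still between calls to the robot, and variables do not carry over. Pictures are saved under pics/ and viewed, at most 10 in all, crops included, and the job is handed in when it is done.

Besides the shell and the picture viewer there is one more tool, called after "Emit:" by a JSON object that holds its "api" and its "payload", one argument or row to a line. drive_tool: Moves the arm, as the interface text tells. Its arguments: {"type":"object","properties":{"moves":{"type":"array","items":{"type":"array"}},"grip_force":{"type":"number"}},"required":["moves"]}

```bash
mkdir -p pics
cat > h.py <<'E'
import numpy as np, cv2
from plant import ctrl
def snap(n,tag):
    c=ctrl.read_camera(n); np.savez(f'pics/{tag}.npz',**{k:np.array(v) for k,v in c.items()})
    cv2.imwrite(f'pics/{tag}.png',c['image'][:,:,::-1]); return c
def load(tag): return dict(np.load(f'pics/{tag}.npz'))
def ray(c,u,v):
    d=np.array([(u-c['cx'])/c['fx'],(v-c['cy'])/c['fy'],1.]); R=np.array(c['R']);o=-R.T@c['t']
    d=R.T@d; return o,d/np.linalg.norm(d)
def plane(c,u,v,z):
    o,d=ray(c,u,v); return o+d*(z-o[2])/d[2]
def proj(c,X):
    p=c['R']@np.array(X)+c['t']; return np.array([c['fx']*p[0]/p[2]+c['cx'],c['fy']*p[1]/p[2]+c['cy']])
def tri(c1,p1,c2,p2):
    o1,d1=ray(c1,*p1);o2,d2=ray(c2,*p2)
    s=np.linalg.lstsq(np.c_[d1,-d2],o2-o1,rcond=None)[0]
    a,b=o1+s[0]*d1,o2+s[1]*d2; return (a+b)/2,np.linalg.norm(a-b)
E
python3 - <<'E'
from h import *
a=snap('scene','s0');b=snap('top','t0')
for c in(a,b):print(c['fx'],-np.array(c['R']).T@c['t'],np.round(c['R'],2).tolist())
im=np.vstack([a['image'],b['image']])[:,:,::-1]
for n in('s','t'):
    i=cv2.imread(f'pics/{n}0.png');cv2.imwrite(f'pics/{n}0b.png',cv2.resize(i,(800,600),interpolation=cv2.INTER_CUBIC))
E
```

```text
427.64067344265226 [1.29424043 0.07381229 1.16097916] [[-0.07, 1.0, 0.01], [0.81, 0.06, -0.58], [-0.58, -0.04, -0.82]]
499.2632982792178 [0.33488931 0.0431112  1.61145825] [[0.01, -1.0, -0.01], [-0.99, -0.01, -0.14], [0.14, 0.01, -0.99]]
```

View pics/s0b.png

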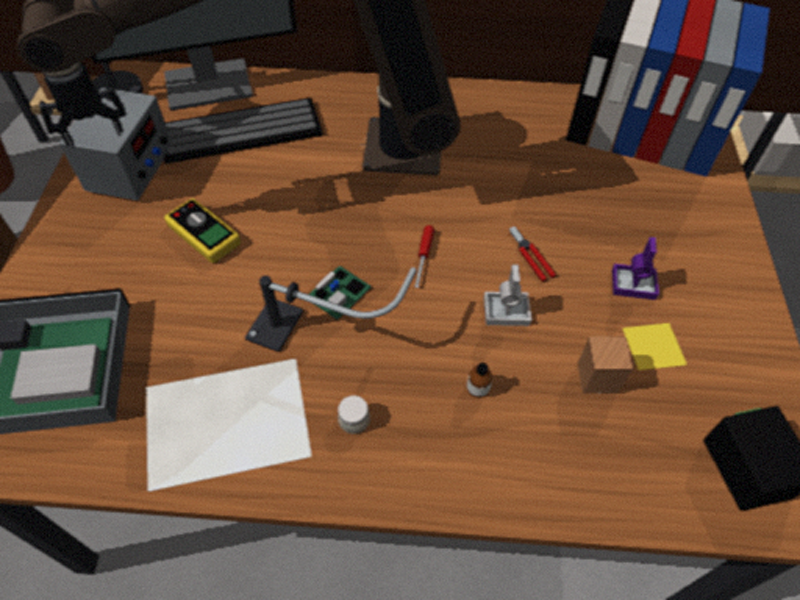

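View pics/t0b.png

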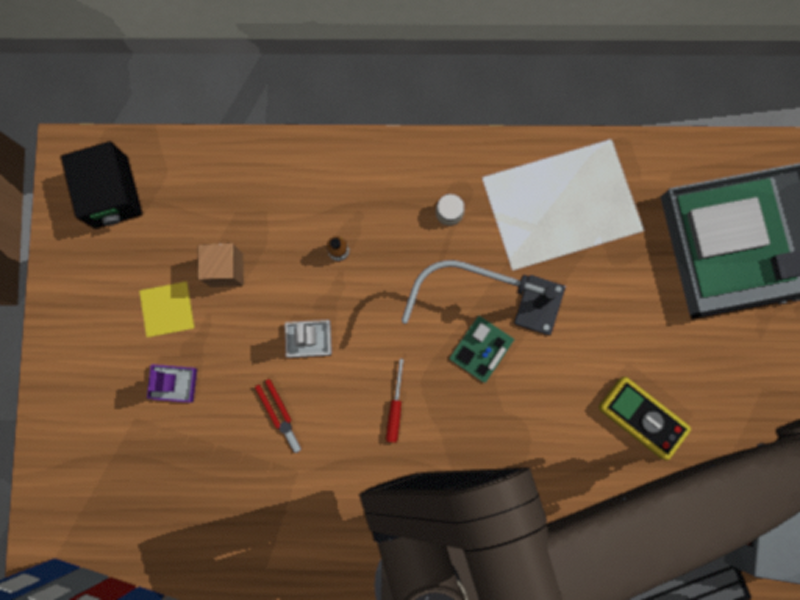

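Top view (800x600 px): candidates shaped like the tray are the grey-white one at (307,339) and the purple one at (172,384). The bare aluminium one at (307,339), scene (508,300), fits. Rail tip is at top (405,322) / scene (413,270), and the post is at (541,300) / (266,310). I'll confirm with an enlarged crop.

Run:
```python
from h import *
s=load('s0');t=load('t0')
A=t['image'][190:240,165:225,::-1];B=s['image'][155:215,290:350,::-1]
C=t['image'][155:215,250:310,::-1];D=s['image'][160:220,225:285,::-1]
f=lambda x:cv2.resize(x,(400,300),interpolation=cv2.INTER_CUBIC)
A=t['image'][190:235,170:230,::-1];B=s['image'][165:210,295:355,::-1];C=t['image'][165:210,250:310,::-1];D=s['image'][165:210,225:285,::-1]
cv2.imwrite('pics/c0.png',np.vstack([np.hstack([f(A),f(B)]),np.hstack([f(C),f(D)])]))
```

```text
(no output)
```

View pics/c0.png

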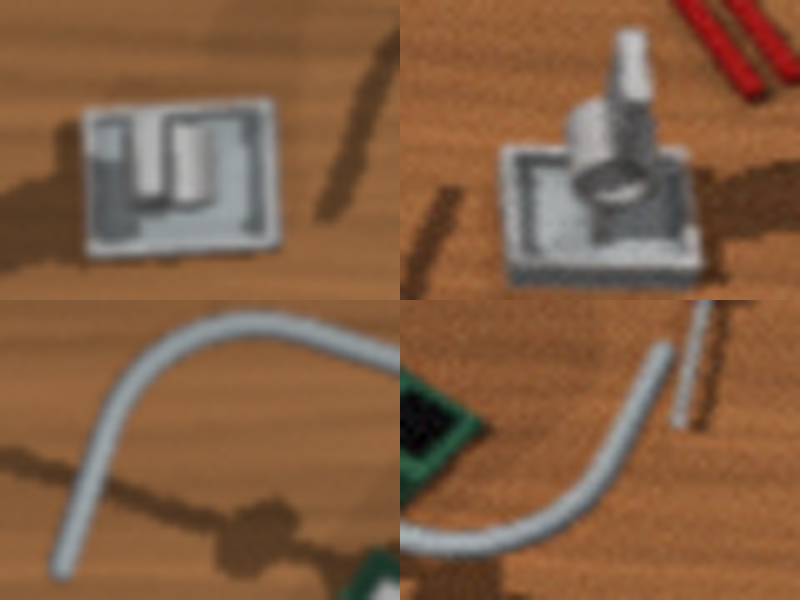

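The crop shows the bare-aluminium tray with the fin top centred at crop (149,155) in the top view and (632,65) in the scene view. The rail tip is at crop (62,575). Next I measure tray and rail.

```bash
cat >> h.py <<'E'
from scipy.optimize import least_squares
def railpts():
    a=np.linspace(np.pi/2,0,60)
    return np.vstack([np.c_[np.linspace(-.135,-.07,60),np.zeros(60)],np.c_[-.07+.07*np.cos(a),-.07+.07*np.sin(a)],np.c_[np.zeros(100),np.linspace(-.07,-.18,100)]])
def r2w(P,rp):
    c,s=np.cos(rp[2]),np.sin(rp[2]);P=np.atleast_2d(P);return P@np.array([[c,s],[-s,c]])+rp[:2]
E
python3 - <<'E'
from h import *
from scipy.spatial import cKDTree
s=load('s0');t=load('t0')
ft=(191.85,212.75);fs=(329.3,174.25)
print('fin',plane(t,*ft,.136),plane(s,*fs,.136),tri(t,ft,s,fs))
co=[(82,107),(275,98),(283,243),(90,256)]
W=np.array([plane(t,170+a/6.667-.5,190+b/6.667-.5,.022) for a,b in co])
print(W.round(4),'centre',W.mean(0));
e=[W[1]-W[0],W[2]-W[3],W[3]-W[0],W[2]-W[1]]
print([ (np.linalg.norm(x).round(4),np.degrees(np.arctan2(x[1],x[0])).round(1)) for x in e])
tr=lambda a,b:plane(t,250+a/6.667-.5,165+b/6.667-.5,.15)[:2]
sc=lambda a,b:plane(s,225+a/6.667-.5,165+b/6.667-.5,.15)[:2]
T=np.array([tr(*p) for p in[(62,272),(86,190),(108,120),(140,70),(180,40),(250,23),(310,33),(390,58)]])
S=np.array([sc(*p) for p in[(265,47),(235,105),(200,170),(150,217),(90,240),(30,238)]])
P=railpts()
for nm,Q in(('t',T),('s',S),('both',np.vstack([T,S]))):
    def f(x):
        d=cKDTree(r2w(P,x)).query(Q)[0]; 
        tip=r2w([-.135,0],x)[0]; L=[tip-T[0]] if nm=='t' else [tip-S[0]] if nm=='s' else [tip-T[0],tip-S[0]]
        return np.r_[d,np.ravel(L)*.5]
    best=min((least_squares(f,[T[4,0],T[4,1],y0]) for y0 in(-.6,-.3,0,.3)),key=lambda r:r.cost)
    print(nm,best.x.round(4),(f(best.x)*1e3).round(1),r2w([[-.135,0],[0,-.167],[0,-.245]],best.x).round(4).tolist())
print(T[0],S[0])
st=ctrl.get_state();print(st['eef_pos'],st['tcp_rot'],st['time'],st['contact_force'])
E
```

```text
fin [0.48765105 0.24958622 0.136     ] [0.49020798 0.24795127 0.136     ] (array([0.48790969, 0.24921247, 0.13314627]), np.float64(0.0015321556932334007))
[[0.5225 0.2984 0.022 ]
 [0.5274 0.2055 0.022 ]
 [0.4575 0.2003 0.022 ]
 [0.4508 0.2926 0.022 ]] centre [0.48953266 0.24921371 0.022     ]
[(np.float64(0.093), np.float64(-87.0)), (np.float64(0.0925), np.float64(-85.8)), (np.float64(0.072), np.float64(-175.4)), (np.float64(0.07), np.float64(-175.8))]
t [ 0.6388  0.0128 -0.2881] [ 0.5  0.3  0.7  0.5  0.5  0.4  0.3  0.7 -0.   0.2] [[0.5094, 0.0511], [0.5914, -0.1473], [0.5692, -0.2221]]
s [ 0.6354  0.0113 -0.2958] [ 0.8  0.3  1.4  0.5  1.1  0.4 -0.1 -0.4] [[0.5062, 0.0506], [0.5867, -0.1485], [0.5639, -0.2231]]
both [ 0.6371  0.0126 -0.2843] [ 0.8  1.   1.   1.7  2.   1.6  1.3  0.6  1.4  0.9  2.6  2.5  1.4  2.4
 -0.9 -0.1  0.6 -0.4] [[0.5076, 0.0505], [0.5903, -0.1477], [0.5684, -0.2225]]
[0.50940354 0.05064982] [0.50639372 0.05136019]
[ 0.30058156 -0.60373277  0.24704825] [ 9.73464921e-01  2.28833666e-01 -9.23069523e-05 -1.09167974e-03] 0.1 [-0.00743736  0.5907133  -0.37882522]
```

Tray is at (0.489, 0.249) with yaw ≈ 0.07. The triangulated height is 0.133 against the expected 0.136, and the rim measures 71x93 against 70x90, so both hold. The rail origin is about (0.638, 0.012) with yaw −0.288. Moving above the tray now.

Emit:
{"api": "drive_tool", "payload": {
  "moves": [
    [[0,0,0],[0.045,-0.026,-0.007],0.06],
    [[0,0,0],[0.045,-0.026,-0.007],0.06],
    [[0,0,0],[0.045,-0.026,-0.007],0.06],
    [[0,0,0],[0.045,-0.026,-0.007],0.06],
    [[0,0,0],[0.045,-0.026,-0.007],0.06]
  ],
  "grip_force": 40
}}

```text
time: 0.72
eef_pos: [0.4448, -0.3859, 0.283]
tcp_rot: [0.973, 0.229, -0.0, -0.0]
contact_force: [0.9, 0.0, 0.3]
opening: 0.7
finger_force: 0.0
```

Emit:
{"api": "drive_tool", "payload": {
  "moves": [
    [[0,0,0],[0.045,-0.026,-0.007],0.06],
    [[0,0,0],[0.045,-0.026,-0.007],0.06],
    [[0,0,0],[0.0235,-0.0496,0],0.06],
    [[0,0,0],[0.0235,-0.0496,0],0.06],
    [[0,0,0],[0.0235,-0.0496,0],0.06]
  ]
}}

```text
time: 1.35
eef_pos: [0.498, -0.1345, 0.2967]
tcp_rot: [0.973, 0.229, -0.0, -0.0]
contact_force: [0.6, 0.9, -0.4]
opening: 0.705
finger_force: 0.0
```

Emit:
{"api": "drive_tool", "payload": {
  "moves": [
    [[0,0,0],[0.0235,-0.0496,0],0.06],
    [[0,0,0],[0.0235,-0.0496,0],0.06],
    [[0,0,0],[0.0235,-0.0496,0],0.06],
    [[0,0,0],[0.0235,-0.0496,0],0.06],
    [[0,0,0],[0.0235,-0.0496,0],0.06]
  ]
}}

```text
time: 1.98
eef_pos: [0.4926, 0.1398, 0.2969]
tcp_rot: [0.973, 0.229, -0.0, -0.0]
contact_force: [0.8, -0.1, 0.8]
opening: 0.708
finger_force: 0.0
```

Emit:
{"api": "drive_tool", "payload": {
  "moves": [
    [[0,0,0],[0.0235,-0.0496,0],0.06],
    [[0,0,0],[0.0235,-0.0496,0],0.06],
    [[0,0,-0.18],[0,0,0],0.06],
    [[0,0,-0.18],[0,0,0],0.06],
    [[0,0,-0.18],[0,0,0],0.06]
  ]
}}

```text
time: 2.6
eef_pos: [0.4906, 0.248, 0.2966]
tcp_rot: [0.876, 0.483, -0.001, -0.0]
contact_force: [0.2, 0.7, 0.1]
opening: 0.707
finger_force: 0.0
```

Emit:
{"api": "drive_tool", "payload": {
  "moves": [
    [[0,0,-0.18],[0,0,0],0.06],
    [[0,0,-0.18],[0,0,0],0.06],
    [[0,0,-0.18],[0,0,0],0.06],
    [[0,0,-0.18],[0,0,0],0.06],
    [[0,0,-0.18],[0,0,0],0.06]
  ]
}}

```text
time: 3.22
eef_pos: [0.4907, 0.2477, 0.2967]
tcp_rot: [0.579, 0.816, -0.0, -0.0]
contact_force: [0.6, 0.4, 0.6]
opening: 0.702
finger_force: 0.0
```

Emit:
{"api": "drive_tool", "payload": {
  "moves": [
    [[0,0,-0.18],[0,0,0],0.06],
    [[0,0,-0.18],[0,0,0],0.06],
    [[0,0,-0.18],[0,0,0],0.06],
    [[0,0,-0.18],[0,0,0],0.06],
    [[0,0,-0.18],[0,0,0],0.06]
  ]
}}

```text
time: 3.85
eef_pos: [0.4907, 0.2477, 0.2967]
tcp_rot: [0.166, 0.986, -0.0, -0.001]
contact_force: [-0.3, 0.9, 0.9]
opening: 0.707
finger_force: 0.0
```

Emit:
{"api": "drive_tool", "payload": {
  "moves": [
    [[0,0,-0.18],[0,0,0],0.06],
    [[0,0,-0.05],[0,0,0],0.06],
    [[0,0,0],[0,0,0],0.06]
  ]
}}

```text
time: 4.22
eef_pos: [0.4908, 0.2477, 0.2968]
tcp_rot: [0.055, 0.998, -0.0, -0.0]
contact_force: [-0.7, 0.5, -0.1]
opening: 0.702
finger_force: 0.0
```

```bash
cat >> h.py <<'E'
from scipy.spatial.transform import Rotation as Ro
def st():
    s=ctrl.get_state();R=Ro.from_quat(s['tcp_rot']).as_matrix()
    print('t',round(s['time'],2),'q',np.round(s['qpos'],2),'p',np.round(s['eef_pos'],4),'phi',round(float(np.arctan2(R[1,0],R[0,0])),4),'z',np.round(R[:,2],3),'F',np.round(s['contact_force'],1),'M',np.round(s['wrist_torque'],2),'op',round(float(s['opening']),3),s['finger_force'])
    return np.array(s['eef_pos']),R
E
python3 - <<'E'
from h import *
p,R=st()
print('tool shift to (.489,.249,.20)',R.T@(np.array([.489,.249,.2])-p))
E
```

```text
t 4.22 q [ 0.28 -0.03  1.83 -0.    1.34 -1.18] p [0.4908 0.2477 0.2968] phi 3.0311 z [-0.001 -0.    -1.   ] F [-0.7  0.5 -0.1] M [ 0.07 -0.03 -0.01] op 0.702 0.0
tool shift to (.489,.249,.20) [0.00185359 0.00115427 0.09676242]
```

Emit:
{"api": "drive_tool", "payload": {
  "moves": [
    [[0,0,-0.18],[0,0,0],0.06],
    [[0,0,0],[0.0015,0.0015,0.05],0.06],
    [[0,0,0],[0,0,0.05],0.06],
    [[0,0,0],[0,0,0],0.06]
  ]
}}

```text
time: 4.72
eef_pos: [0.4863, 0.2482, 0.1924]
tcp_rot: [-0.035, 0.999, -0.001, -0.005]
contact_force: [0.8, -0.7, 0.1]
opening: 0.699
finger_force: 0.0
```

Run:
```python
from h import *
st()
a=snap('scene','s1')['image'];b=snap('top','t1')['image']
f=lambda x:cv2.resize(x,(400,300),interpolation=cv2.INTER_CUBIC)[:,:,::-1]
cv2.imwrite('pics/c1.png',np.hstack([f(b[175:250,150:250]),f(a[130:205,275:375])]))
```

```text
t 4.72 q [ 0.29  0.06  1.94 -0.    1.15 -1.35] p [0.4863 0.2482 0.1924] phi -3.0722 z [-0.01  -0.003 -1.   ] F [ 0.8 -0.7  0.1] M [-0.01 -0.02 -0.02] op 0.699 0.0
```

View pics/c1.png

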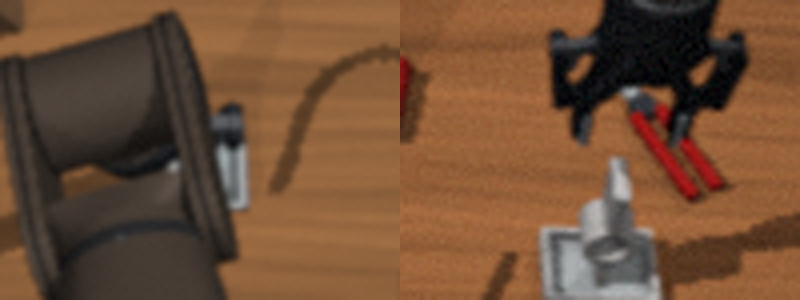

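The scene crop shows the fingertips at (583,140) and (680,130), either side of the fin at (620,160). That lines up, so I descend and grip.

Emit:
{"api": "drive_tool", "payload": {
  "moves": [
    [[0,0,0],[-0.0015,-0.001,0.04],0.06],
    [[0,0,0],[0,0,0.038],0.06],
    [[0,0,0],[0,0,0],0.06],
    [[0,0,0],[0,0,0],0.0],
    [[0,0,0],[0,0,0],0.0]
  ]
}}

```text
time: 5.45
eef_pos: [0.4929, 0.2489, 0.1224]
tcp_rot: [-0.035, 0.999, 0.001, 0.003]
contact_force: [0.6, 0.1, -0.2]
opening: 0.278
finger_force: 0.0
```

Emit:
{"api": "drive_tool", "payload": {
  "moves": [
    [[0,0,0],[0,0,0],0.0],
    [[0,0,0],[0,0,0],0.0],
    [[0,0,0],[0,0,0],0.0]
  ],
  "grip_force": 60
}}

```text
time: 5.82
eef_pos: [0.4922, 0.2489, 0.1213]
tcp_rot: [-0.035, 0.999, 0.001, 0.002]
contact_force: [-0.6, 1.7, 6.5]
opening: 0.13
finger_force: 61.5
```

Run:
```python
from h import *
st()
```

```text
t 5.83 q [ 0.28  0.16  1.98  0.    1.   -1.36] p [0.4922 0.2489 0.1213] phi -3.0714 z [ 0.003  0.001 -1.   ] F [-0.6  1.7  6.5] M [ 0.08  0.09 -0.03] op 0.13 61.49552822113037
```

Gripped: opening 11 mm, and TCP 56 mm above the bore. Lift, turn to the leg heading and move in front of the tip.

Emit:
{"api": "drive_tool", "payload": {
  "moves": [
    [[0,0,0],[0,0,-0.03],0.0],
    [[0,0,0],[0,0,-0.03],0.0],
    [[0,0,0],[0,0,-0.027],0.0],
    [[0,0,0.12],[0,0,0],0.0],
    [[0,0,0.12],[0,0,0],0.0]
  ]
}}

```text
time: 6.45
eef_pos: [0.4902, 0.2478, 0.2054]
tcp_rot: [0.087, 0.996, -0.001, -0.001]
contact_force: [-0.4, -0.1, -4.3]
opening: 0.133
finger_force: 60.0
```

Emit:
{"api": "drive_tool", "payload": {
  "moves": [
    [[0,0,0.12],[0,0,0],0.0],
    [[0,0,0],[0,0,0],0.0]
  ]
}}

```text
time: 6.7
eef_pos: [0.4901, 0.2479, 0.2049]
tcp_rot: [0.144, 0.99, -0.001, -0.001]
contact_force: [-0.8, -0.1, -3.2]
opening: 0.127
finger_force: 60.0
```

Run:
```python
from h import *
p,R=st()
g=np.array([.469,.062,.2063])
print('shift',R.T@(g-p))
```

```text
t 6.7 q [ 0.28  0.05  1.93 -0.    1.17 -1.  ] p [0.4901 0.2479 0.2049] phi 2.8532 z [-0.003 -0.001 -1.   ] F [-0.8 -0.1 -3.2] M [-0.05 -0.03  0.01] op 0.127 59.99567091464996
shift [-0.03258937 -0.18419258 -0.00113763]
```

Emit:
{"api": "drive_tool", "payload": {
  "moves": [
    [[0,0,0],[-0.0065,-0.037,0],0.0],
    [[0,0,0],[-0.0065,-0.037,0],0.0],
    [[0,0,0],[-0.0065,-0.037,0],0.0],
    [[0,0,0],[-0.0065,-0.037,-0.001],0.0],
    [[0,0,0],[-0.0065,-0.036,0],0.0]
  ]
}}

```text
time: 7.32
eef_pos: [0.4689, 0.0615, 0.2068]
tcp_rot: [0.143, 0.99, -0.0, -0.0]
contact_force: [0.6, 0.4, -3.5]
opening: 0.128
finger_force: 60.0
```

Emit:
{"api": "drive_tool", "payload": {
  "moves": [
    [[0,0,0],[0,0,0],0.0],
    [[0,0,0],[0,0,0],0.0]
  ]
}}

```text
time: 7.58
eef_pos: [0.4694, 0.0629, 0.207]
tcp_rot: [0.144, 0.99, 0.0, -0.0]
contact_force: [0.1, -0.1, -3.7]
opening: 0.131
finger_force: 60.3
```

Run:
```python
from h import *
p,R=st()
c=snap('scene','s2');d=snap('top','t2')
a=c['image'];b=d['image']
f=lambda x:cv2.resize(x,(400,600),interpolation=cv2.INTER_CUBIC)[:,:,::-1]
cv2.imwrite('pics/c2.png',np.hstack([f(a[110:215,235:305]),f(b[145:250,245:315])]))
x=p-[0,0,.0563]; print('pred bore px',proj(c,x),(proj(c,x)-[235,110])*400/70, 'tip px',(proj(c,[.508,.0509,.15])-[235,110])*400/70)
```

```text
t 7.58 q [-0.08 -0.13  2.1   0.    1.17 -1.36] p [0.4694 0.0629 0.207 ] phi 2.8524 z [-0.001  0.001 -1.   ] F [ 0.1 -0.1 -3.7] M [0.02 0.01 0.01] op 0.131 60.297077894210815
pred bore px [268.78119126 162.06815847] [193.03537865 297.53233413] tip px [166.06760868 354.07271238]
```

View pics/c2.png

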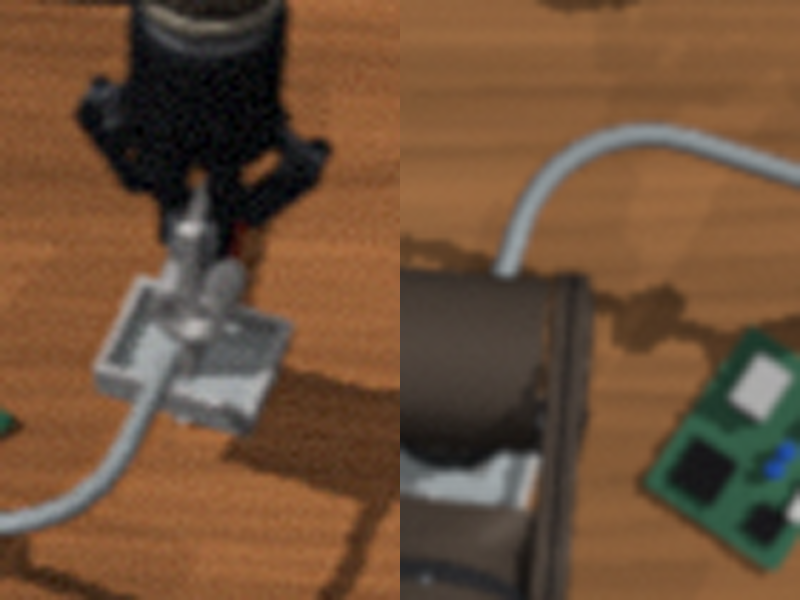

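Scene crop: rod end near (178,340), hub front face around (200,310). I'll zoom in once with the predicted bore rim overlaid.

Run:
```python
from h import *
c=load('s2');p=np.array([.4694,.0629,.207]);th=-.289
u=np.array([np.cos(th),np.sin(th),0]);v=np.array([-u[1],u[0],0]);z=np.array([0,0,1])
x=p-.0563*z
k=14;o=np.array([252,145])
im=cv2.resize(c['image'][145:188,252:280,::-1],None,fx=k,fy=k,interpolation=cv2.INTER_CUBIC)
im2=im.copy()
q=lambda X:tuple(int(i) for i in (proj(c,X)-o+.5)*k)
for r,s in((.013,.018),(.022,.018),(.022,-.018)):
    for a in np.linspace(0,2*np.pi,60): cv2.circle(im2,q(x+s*u+r*(np.cos(a)*v+np.sin(a)*z)),1,(0,0,255) if s>0 else (255,0,0),-1)
for y in(.0,):
  for rp in([.637,.012,-.289],):
    for sx in np.linspace(-.135,-.07,40):
        X=np.r_[r2w([sx,0],rp)[0],.15]; cv2.circle(im2,q(X),2,(0,255,0),-1)
cv2.imwrite('pics/c3.png',np.hstack([im,im2])[:600]);print(im.shape)
```

```text
(602, 392, 3)
```

View pics/c3.png

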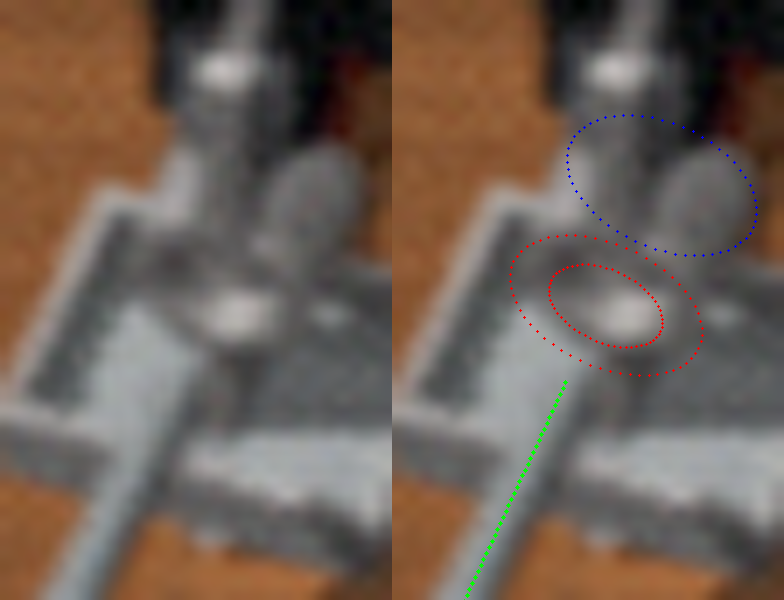

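Rod axis extended at crop (197,300) meets the bore centre at about (200,295), and heights agree. Thread gently.

Emit:
{"api": "drive_tool", "payload": {
  "moves": [
    [[0,0,0],[-0.006,0,0],0.0],
    [[0,0,0],[-0.006,0,0],0.0],
    [[0,0,0],[-0.006,0,0],0.0],
    [[0,0,0],[-0.006,0,0],0.0],
    [[0,0,0],[-0.006,0,0],0.0]
  ]
}}

```text
time: 8.3
eef_pos: [0.4988, 0.0539, 0.2073]
tcp_rot: [0.144, 0.99, -0.0, -0.0]
contact_force: [-0.4, 0.5, -3.0]
opening: 0.131
finger_force: 60.3
```

Run:
```python
from h import *
p,R=st()
c=snap('scene','s3')
o=np.array([240,150]);k=12
im=cv2.resize(c['image'][150:200,240:273,::-1],None,fx=k,fy=k,interpolation=cv2.INTER_CUBIC)
cv2.imwrite('pics/c4.png',im)
```

```text
t 8.3 q [-0.09 -0.06  2.03  0.    1.17 -1.38] p [0.4988 0.0539 0.2073] phi 2.8517 z [-0.  0. -1.] F [-0.4  0.5 -3. ] M [-0.02 -0.01  0.01] op 0.131 60.328238010406494
```

View pics/c4.png

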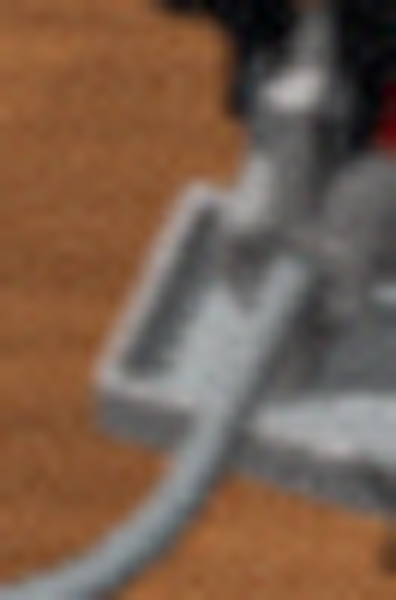

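Rod enters the hub face centrally at crop (290,265), with no contact force. Continue along leg 1.

Emit:
{"api": "drive_tool", "payload": {
  "moves": [
    [[0,0,0],[-0.007,0,0],0.0],
    [[0,0,0],[-0.007,0,0],0.0],
    [[0,0,0],[-0.007,0,0],0.0],
    [[0,0,0],[-0.007,0,0],0.0],
    [[0,0,0],[-0.007,0,0],0.0]
  ]
}}

```text
time: 8.98
eef_pos: [0.5324, 0.0439, 0.2073]
tcp_rot: [0.144, 0.99, -0.0, -0.0]
contact_force: [-0.6, 0.4, -3.7]
opening: 0.129
finger_force: 60.3
```

Emit:
{"api": "drive_tool", "payload": {
  "moves": [
    [[0,0,0],[-0.006,0,0],0.0],
    [[0,0,0],[-0.006,0,0],0.0],
    [[0,0,0],[-0.006,0,0],0.0],
    [[0,0,0],[0,0,0],0.0]
  ]
}}

```text
time: 9.48
eef_pos: [0.5495, 0.0388, 0.2073]
tcp_rot: [0.144, 0.99, -0.0, 0.0]
contact_force: [-0.7, -0.8, -3.2]
opening: 0.127
finger_force: 60.2
```

```bash
cat >> h.py <<'E'
def path(s): # arclength from rail x=-0.135
    s=np.atleast_1d(s).astype(float);L=.07*np.pi/2;a=np.clip((s-.065)/.07,0,np.pi/2)
    x=np.where(s<.065,-.135+s,-.07+.07*np.sin(a));y=-.07+.07*np.cos(a)-np.maximum(s-.065-L,0)
    return np.c_[x,y]
def hubpose(s):
    P=path(s+np.linspace(-.018,.018,31));d=P[-1]-P[0]
    return P.mean(0),np.arctan2(d[1],d[0])
RP=[.637,.012,-.289]
def rows(s_list,rp=RP,z=.2063,off=.0025):
    p,R=st();c,s_=np.cos(rp[2]),np.sin(rp[2])
    d=r2w(np.zeros(2),rp)[0]; q=(p[:2]-d)@np.array([[c,-s_],[s_,c]])
    phi=np.arctan2(R[1,0],R[0,0]);h=phi-np.pi-rp[2];h=(h+np.pi)%(2*np.pi)-np.pi
    hub=q-off*np.array([np.cos(h),np.sin(h)])
    ss=np.linspace(0,.3,3001);i=np.argmin([np.linalg.norm(hubpose(s)[0]-hub) for s in ss]);pt,hh=hubpose(ss[i])
    n=np.array([-np.sin(hh),np.cos(hh)]);print('hub rail',hub.round(4),'s',ss[i],'lat err',((hub-pt)@n).round(4),'head',round(h,3),'want',round(hh,3))
    cur=np.array(p);ch=phi
    for s in s_list:
        pt,hh=hubpose(s);t=pt+off*np.array([np.cos(hh),np.sin(hh)]);t=np.r_[r2w(t,rp)[0],z]
        nh=hh+rp[2]+np.pi;dh=(nh-ch+np.pi)%(2*np.pi)-np.pi;m=ch+dh/2
        e=t-cur;print('s',round(s,4),'turn z',round(-dh,3),'shift',np.round([e[0]*np.cos(m)+e[1]*np.sin(m),e[0]*np.sin(m)-e[1]*np.cos(m),-e[2]],4))
        cur=t;ch=ch+dh
E
python3 - <<'E'
from h import *
rows(np.arange(.062,.1,.007))
E
```

```text
t 9.47 q [-0.11  0.05  1.92 -0.    1.17 -1.39] p [0.5495 0.0388 0.2073] phi 2.8516 z [ 0. -0. -1.] F [-0.7 -0.8 -3.2] M [-0.05 -0.02 -0.03] op 0.127 60.24988532066345
hub rail [-0.094   0.0007] s 0.040999999999999995 lat err 0.0007 head -0.001 want 0.0
s 0.062 turn z 0.044 shift [-0.021  -0.0006  0.001 ]
s 0.069 turn z 0.051 shift [-0.007  -0.0001 -0.    ]
s 0.076 turn z 0.071 shift [-0.0069 -0.0002 -0.    ]
s 0.083 turn z 0.09 shift [-0.0069 -0.0002 -0.    ]
s 0.09 turn z 0.1 shift [-0.0069 -0.0002 -0.    ]
s 0.097 turn z 0.1 shift [-0.0069 -0.0002 -0.    ]
```

Emit:
{"api": "drive_tool", "payload": {
  "moves": [
    [[0,0,0],[-0.007,0,0],0.0],
    [[0,0,0.015],[-0.007,0,0.001],0.0],
    [[0,0,0.03],[-0.007,-0.0005,0],0.0],
    [[0,0,0.05],[-0.007,0,0],0.0],
    [[0,0,0.07],[-0.007,0,0],0.0]
  ]
}}

```text
time: 10.1
eef_pos: [0.5827, 0.0272, 0.2063]
tcp_rot: [0.227, 0.974, -0.0, -0.0]
contact_force: [1.1, -0.3, -4.7]
opening: 0.132
finger_force: 60.2
```

Run:
```python
from h import *
rows(.076+.007*np.arange(1,7))
```

```text
t 10.1 q [-0.13  0.12  1.85 -0.    1.17 -1.24] p [0.5827 0.0272 0.2063] phi 2.6835 z [-0. -0. -1.] F [ 1.1 -0.3 -4.7] M [-0.07 -0.03 -0.06] op 0.132 60.21876811981201
hub rail [-0.0588 -0.0005] s 0.07609999999999999 lat err 0.0012 head -0.169 want -0.168
s 0.083 turn z 0.088 shift [-0.0068 -0.0014 -0.    ]
s 0.09 turn z 0.1 shift [-0.0069 -0.0002 -0.    ]
s 0.097 turn z 0.1 shift [-0.0069 -0.0002 -0.    ]
s 0.104 turn z 0.1 shift [-0.0069 -0.0002 -0.    ]
s 0.111 turn z 0.1 shift [-0.0069 -0.0002 -0.    ]
s 0.118 turn z 0.1 shift [-0.0069 -0.0002 -0.    ]
```

Emit:
{"api": "drive_tool", "payload": {
  "moves": [
    [[0,0,0.09],[-0.007,-0.001,0],0.0],
    [[0,0,0.1],[-0.007,-0.0005,0],0.0],
    [[0,0,0.1],[-0.007,-0.0005,0],0.0],
    [[0,0,0.1],[-0.007,-0.0005,0],0.0]
  ]
}}

```text
time: 10.6
eef_pos: [0.6043, 0.0094, 0.2062]
tcp_rot: [0.412, 0.911, -0.0, -0.0]
contact_force: [-0.0, 0.0, -3.1]
opening: 0.132
finger_force: 60.2
```

Run:
```python
from h import *
rows(.104+.007*np.arange(1,7))
```

```text
t 10.6 q [-0.15  0.17  1.79 -0.    1.18 -0.87] p [0.6043 0.0094 0.2062] phi 2.2924 z [-0. -0. -1.] F [-0.   0.  -3.1] M [-0.   -0.02 -0.01] op 0.132 60.22002696990967
hub rail [-0.0327 -0.0105] s 0.10419999999999999 lat err 0.001 head -0.56 want -0.56
s 0.111 turn z 0.097 shift [-0.0067 -0.0013 -0.0001]
s 0.118 turn z 0.1 shift [-0.0069 -0.0002 -0.    ]
s 0.125 turn z 0.1 shift [-0.0069 -0.0002 -0.    ]
s 0.132 turn z 0.1 shift [-0.0069 -0.0002 -0.    ]
s 0.139 turn z 0.1 shift [-0.0069 -0.0002 -0.    ]
s 0.146 turn z 0.1 shift [-0.0069 -0.0002 -0.    ]
```

No contact. Continue round the bend.

Emit:
{"api": "drive_tool", "payload": {
  "moves": [
    [[0,0,0.1],[-0.007,-0.001,0],0.0],
    [[0,0,0.1],[-0.007,-0.0005,0],0.0],
    [[0,0,0.1],[-0.007,-0.0005,0],0.0],
    [[0,0,0.1],[-0.007,-0.0005,0],0.0]
  ]
}}

```text
time: 11.1
eef_pos: [0.6174, -0.0155, 0.2061]
tcp_rot: [0.585, 0.811, -0.0, -0.0]
contact_force: [-0.6, -0.1, -4.6]
opening: 0.131
finger_force: 60.2
```

Run:
```python
from h import *
rows(.132+.007*np.arange(1,7))
c=snap('scene','s4');b=snap('top','t4')['image']
f=lambda x:cv2.resize(x,(400,400),interpolation=cv2.INTER_CUBIC)[:,:,::-1]
cv2.imwrite('pics/c5.png',np.hstack([f(c['image'][155:215,210:270]),f(b[140:230,240:330])]))
```

```text
t 11.1 q [-0.19  0.2   1.76 -0.    1.18 -0.51] p [ 0.6174 -0.0155  0.2061] phi 1.8924 z [-0. -0. -1.] F [-0.6 -0.1 -4.6] M [ 0.01  0.01 -0.01] op 0.131 60.221314430236816
hub rail [-0.0124 -0.0299] s 0.1323 lat err 0.001 head -0.96 want -0.961
s 0.139 turn z 0.097 shift [-0.0066 -0.0013 -0.0002]
s 0.146 turn z 0.1 shift [-0.0069 -0.0002 -0.    ]
s 0.153 turn z 0.1 shift [-0.0069 -0.0002 -0.    ]
s 0.16 turn z 0.098 shift [-0.0069 -0.0002 -0.    ]
s 0.167 turn z 0.082 shift [-0.0069 -0.0002 -0.    ]
s 0.174 turn z 0.062 shift [-0.007  -0.0002 -0.    ]
```

View pics/c5.png

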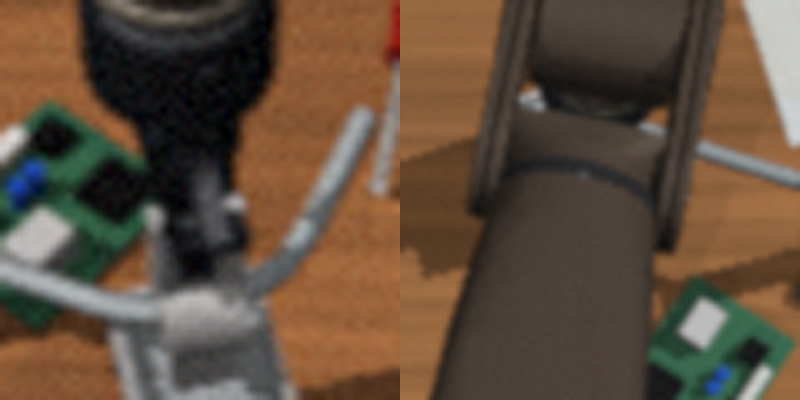

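The hub sits on the bend with the rod emerging both sides (scene crop, left at (150,310), right at (260,275)). Continue.

Emit:
{"api": "drive_tool", "payload": {
  "moves": [
    [[0,0,0.1],[-0.007,-0.001,0],0.0],
    [[0,0,0.1],[-0.007,-0.0005,0],0.0],
    [[0,0,0.1],[-0.007,-0.0005,0],0.0],
    [[0,0,0.1],[-0.007,-0.0005,0],0.0]
  ]
}}

```text
time: 11.7
eef_pos: [0.6195, -0.043, 0.2062]
tcp_rot: [0.733, 0.68, -0.0, -0.0]
contact_force: [0.3, -1.0, -3.2]
opening: 0.134
finger_force: 60.2
```

Emit:
{"api": "drive_tool", "payload": {
  "moves": [
    [[0,0,0.08],[-0.007,-0.0005,0],0.0],
    [[0,0,0.06],[-0.007,-0.0005,0],0.0],
    [[0,0,0.04],[-0.007,-0.0005,0],0.0]
  ]
}}

```text
time: 12.08
eef_pos: [0.6148, -0.0636, 0.2062]
tcp_rot: [0.791, 0.612, -0.0, -0.0]
contact_force: [-0.5, -0.8, -3.9]
opening: 0.134
finger_force: 60.2
```

Run:
```python
from h import *
rows([.188,.202,.216,.23,.244,.258,.272])
```

```text
t 12.07 q [-0.27  0.2   1.76  0.    1.18 -0.01] p [ 0.6148 -0.0636  0.2062] phi 1.3164 z [-0.  0. -1.] F [-0.5 -0.8 -3.9] M [-0.04  0.01 -0.02] op 0.134 60.22222280502319
hub rail [ 0.0002 -0.0762] s 0.18119999999999997 lat err 0.0003 head -1.536 want -1.543
s 0.188 turn z 0.03 shift [-0.0068 -0.0004 -0.0001]
s 0.202 turn z 0.005 shift [-0.014 -0.    -0.   ]
s 0.216 turn z -0.0 shift [-0.014 -0.    -0.   ]
s 0.23 turn z -0.0 shift [-0.014  0.    -0.   ]
s 0.244 turn z -0.0 shift [-0.014  0.    -0.   ]
s 0.258 turn z -0.0 shift [-0.014 -0.    -0.   ]
s 0.272 turn z -0.0 shift [-0.014  0.    -0.   ]
```

Emit:
{"api": "drive_tool", "payload": {
  "moves": [
    [[0,0,0.03],[-0.008,-0.0005,0],0.0],
    [[0,0,0.005],[-0.012,0,0],0.0],
    [[0,0,0],[-0.012,0,0],0.0],
    [[0,0,0],[-0.012,0,0],0.0],
    [[0,0,0],[-0.012,0,0],0.0]
  ]
}}

```text
time: 12.7
eef_pos: [0.5985, -0.1181, 0.2064]
tcp_rot: [0.802, 0.598, 0.0, 0.0]
contact_force: [-0.5, -0.8, -3.2]
opening: 0.132
finger_force: 60.3
```

Emit:
{"api": "drive_tool", "payload": {
  "moves": [
    [[0,0,0],[-0.01,0,0],0.0],
    [[0,0,0],[-0.01,0,0],0.0],
    [[0,0,0],[0,0,0],0.0]
  ]
}}

```text
time: 13.08
eef_pos: [0.5929, -0.137, 0.2063]
tcp_rot: [0.802, 0.597, 0.0, -0.0]
contact_force: [-0.7, 0.3, -3.0]
opening: 0.129
finger_force: 60.3
```

Run:
```python
from h import *
rows([.272])
```

```text
t 13.07 q [-0.39  0.18  1.78  0.    1.18 -0.1 ] p [ 0.5929 -0.137   0.2063] phi 1.2807 z [ 0.  0. -1.] F [-0.7  0.3 -3. ] M [ 0.02 -0.01 -0.03] op 0.129 60.263850688934326
hub rail [ 0.0002 -0.1529] s 0.25789999999999996 lat err 0.0002 head -1.572 want -1.571
s 0.272 turn z -0.001 shift [-0.0141 -0.0002  0.    ]
```

Emit:
{"api": "drive_tool", "payload": {
  "moves": [
    [[0,0,0],[-0.002,0,0],0.0],
    [[0,0,0],[-0.002,0,0],0.0],
    [[0,0,0],[-0.002,0,0],0.0],
    [[0,0,0],[-0.002,0,0],0.0]
  ]
}}

```text
time: 13.58
eef_pos: [0.5908, -0.144, 0.2063]
tcp_rot: [0.801, 0.598, 0.0, 0.0]
contact_force: [-0.5, 0.2, -3.6]
opening: 0.13
finger_force: 60.3
```

Emit:
{"api": "drive_tool", "payload": {
  "moves": [
    [[0,0,0],[-0.001,0,0],0.0],
    [[0,0,0],[0,0,0],0.0]
  ]
}}

```text
time: 13.82
eef_pos: [0.5905, -0.145, 0.2063]
tcp_rot: [0.802, 0.598, 0.0, 0.0]
contact_force: [-0.3, -0.5, -3.6]
opening: 0.127
finger_force: 60.3
```

Emit:
{"api": "drive_tool", "payload": {
  "moves": [
    [[0,0,0],[-0.001,0,0],0.0],
    [[0,0,0],[0,0,0],0.0]
  ]
}}

```text
time: 14.08
eef_pos: [0.5902, -0.1459, 0.2063]
tcp_rot: [0.802, 0.598, -0.0, -0.0]
contact_force: [-0.3, -0.6, -2.1]
opening: 0.131
finger_force: 60.3
```

Emit:
{"api": "drive_tool", "payload": {
  "moves": [
    [[0,0,0],[-0.001,0,0],0.0],
    [[0,0,0],[0,0,0],0.0]
  ]
}}

```text
time: 14.32
eef_pos: [0.5899, -0.1469, 0.2063]
tcp_rot: [0.802, 0.598, -0.0, -0.0]
contact_force: [0.7, 0.2, -2.7]
opening: 0.128
finger_force: 60.3
```

Emit:
{"api": "drive_tool", "payload": {
  "moves": [
    [[0,0,0],[-0.001,0,0],0.0],
    [[0,0,0],[0,0,0],0.0]
  ]
}}

```text
time: 14.58
eef_pos: [0.5896, -0.1479, 0.2063]
tcp_rot: [0.802, 0.598, -0.0, 0.0]
contact_force: [0.4, 0.4, -2.8]
opening: 0.13
finger_force: 60.3
```

Emit:
{"api": "drive_tool", "payload": {
  "moves": [
    [[0,0,0],[-0.001,0,0],0.0],
    [[0,0,0],[0,0,0],0.0]
  ]
}}

```text
time: 14.82
eef_pos: [0.5893, -0.1489, 0.2063]
tcp_rot: [0.802, 0.598, 0.0, 0.0]
contact_force: [-0.5, -0.7, -3.2]
opening: 0.133
finger_force: 60.3
```

Emit:
{"api": "drive_tool", "payload": {
  "moves": [
    [[0,0,0],[-0.001,0,0],0.0],
    [[0,0,0],[0,0,0],0.0]
  ]
}}

```text
time: 15.08
eef_pos: [0.5891, -0.1498, 0.2063]
tcp_rot: [0.802, 0.598, 0.0, 0.0]
contact_force: [-0.5, 0.1, -3.5]
opening: 0.13
finger_force: 60.3
```

Emit:
{"api": "drive_tool", "payload": {
  "moves": [
    [[0,0,0],[-0.001,0,0],0.0],
    [[0,0,0],[0,0,0],0.0]
  ]
}}

```text
time: 15.32
eef_pos: [0.5888, -0.1508, 0.2063]
tcp_rot: [0.802, 0.598, 0.0, 0.0]
contact_force: [-0.4, 0.8, -3.6]
opening: 0.132
finger_force: 60.3
```

Run:
```python
from h import *
rows([.272])
c=snap('scene','s5')
f=lambda x:cv2.resize(x,(600,600),interpolation=cv2.INTER_CUBIC)[:,:,::-1]
cv2.imwrite('pics/c6.png',f(c['image'][160:220,165:225]))
```

```text
t 15.32 q [-0.42  0.18  1.79 -0.    1.18 -0.13] p [ 0.5888 -0.1508  0.2063] phi 1.2817 z [ 0. -0. -1.] F [-0.4  0.8 -3.6] M [-0.03 -0.    0.  ] op 0.132 60.26437282562256
hub rail [ 1.000e-04 -1.673e-01] s 0.2722 lat err 0.0001 head -1.571 want -1.571
s 0.272 turn z -0.0 shift [ 0.0002 -0.0001  0.    ]
```

View pics/c6.png

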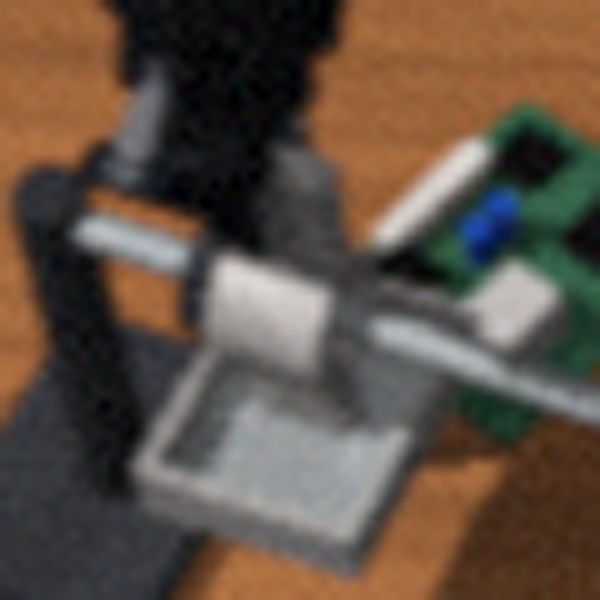

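The hub's left face (205,290) is practically at the black collar (195,280). Creep on to touch, watching the force.

Emit:
{"api": "drive_tool", "payload": {
  "moves": [
    [[0,0,0],[-0.001,0,0],0.0],
    [[0,0,0],[0,0,0],0.0]
  ]
}}

```text
time: 15.62
eef_pos: [0.5885, -0.1517, 0.2063]
tcp_rot: [0.802, 0.598, -0.0, -0.0]
contact_force: [0.1, -0.2, -3.4]
opening: 0.132
finger_force: 60.3
```

Emit:
{"api": "drive_tool", "payload": {
  "moves": [
    [[0,0,0],[-0.001,0,0],0.0],
    [[0,0,0],[0,0,0],0.0]
  ]
}}

```text
time: 15.88
eef_pos: [0.5883, -0.1522, 0.2063]
tcp_rot: [0.802, 0.598, 0.0, -0.0]
contact_force: [0.8, 2.0, -2.7]
opening: 0.13
finger_force: 60.3
```

Touching the collar at about 2 N. Now lower onto the rod.

Emit:
{"api": "drive_tool", "payload": {
  "moves": [
    [[0,0,0],[0.001,0,0],0.0],
    [[0,0,0],[0,0,0.0015],0.0],
    [[0,0,0],[0,0,0.0015],0.0],
    [[0,0,0],[0,0,0.001],0.0],
    [[0,0,0],[0,0,0],0.0]
  ]
}}

```text
time: 16.5
eef_pos: [0.5889, -0.1519, 0.2054]
tcp_rot: [0.802, 0.598, 0.0, 0.001]
contact_force: [-4.0, 3.2, 8.6]
opening: 0.13
finger_force: 62.1
```

Emit:
{"api": "drive_tool", "payload": {
  "moves": [
    [[0,0,0],[0,0,0.001],0.0],
    [[0,0,0],[0,0,0.0005],0.0],
    [[0,0,0],[0,0,0],0.0]
  ]
}}

```text
time: 16.88
eef_pos: [0.589, -0.1519, 0.2052]
tcp_rot: [0.802, 0.598, 0.0, 0.001]
contact_force: [-6.1, 2.7, 11.4]
opening: 0.126
finger_force: 62.6
```

Emit:
{"api": "drive_tool", "payload": {
  "moves": [
    [[0,0,0],[0,0,0.0005],0.0],
    [[0,0,0],[0,0,0],0.0]
  ]
}}

```text
time: 17.12
eef_pos: [0.589, -0.1519, 0.2051]
tcp_rot: [0.802, 0.598, 0.0, 0.001]
contact_force: [-6.3, 3.8, 13.3]
opening: 0.131
finger_force: 62.8
```

The bore top is now resting on the rod (about 17 N). I'll unload the press, then release.

Emit:
{"api": "drive_tool", "payload": {
  "moves": [
    [[0,0,0],[0,0,-0.001],0.0],
    [[0,0,0],[0,0,-0.001],0.0],
    [[0,0,0],[0,0,-0.001],0.0],
    [[0,0,0],[0,0,0],0.0]
  ]
}}

```text
time: 17.62
eef_pos: [0.5888, -0.1519, 0.2054]
tcp_rot: [0.802, 0.598, 0.0, 0.001]
contact_force: [-2.8, 1.8, 6.8]
opening: 0.132
finger_force: 61.6
```

Run:
```python
from h import *
rows([.272])
```

```text
t 17.62 q [-0.42  0.18  1.79 -0.    1.18 -0.13] p [ 0.5888 -0.1519  0.2054] phi 1.2819 z [ 0.001 -0.001 -1.   ] F [-2.8  1.8  6.8] M [ 0.23  0.76 -0.02] op 0.132 61.623353362083435
hub rail [ 0.0005 -0.1683] s 0.2733 lat err 0.0005 head -1.571 want -1.571
s 0.272 turn z 0.0 shift [ 0.0013 -0.0005 -0.0009]
```

Emit:
{"api": "drive_tool", "payload": {
  "moves": [
    [[0,0,0],[0,0,-0.001],0.0],
    [[0,0,0],[0,0,-0.0005],0.0],
    [[0,0,0],[0,0,0],0.0]
  ],
  "grip_force": 20
}}

```text
time: 18.0
eef_pos: [0.5887, -0.1519, 0.2055]
tcp_rot: [0.802, 0.598, 0.0, 0.0]
contact_force: [-2.4, 2.4, 4.8]
opening: 0.126
finger_force: 61.5
```

Emit:
{"api": "drive_tool", "payload": {
  "moves": [
    [[0,0,0],[0,0,0],0.014],
    [[0,0,0],[0,0,0],0.016],
    [[0,0,0],[0,0,0],0.018],
    [[0,0,0],[0,0,0],0.02],
    [[0,0,0],[0,0,0],0.025]
  ]
}}

```text
time: 18.62
eef_pos: [0.5885, -0.1517, 0.2047]
tcp_rot: [0.802, 0.598, -0.0, -0.0]
contact_force: [0.3, -0.8, -0.6]
opening: 0.293
finger_force: 0.0
```

Emit:
{"api": "drive_tool", "payload": {
  "moves": [
    [[0,0,0],[0,0,0],0.03],
    [[0,0,0],[0,0,0],0.04],
    [[0,0,0],[0,0,0],0.05],
    [[0,0,0],[0,0,0],0.05],
    [[0,0,0],[0,0,0],0.05]
  ]
}}

```text
time: 19.25
eef_pos: [0.5885, -0.1517, 0.2049]
tcp_rot: [0.802, 0.598, 0.0, 0.0]
contact_force: [-0.1, 0.1, -0.1]
opening: 0.585
finger_force: 0.0
```

Run:
```python
from h import *
st()
c=snap('scene','s6')
f=lambda x:cv2.resize(x,(600,600),interpolation=cv2.INTER_CUBIC)[:,:,::-1]
cv2.imwrite('pics/c7.png',f(c['image'][145:215,160:230]))
```

```text
t 19.25 q [-0.42  0.18  1.79 -0.    1.18 -0.13] p [ 0.5885 -0.1517  0.2049] phi 1.2818 z [ 0. -0. -1.] F [-0.1  0.1 -0.1] M [-0.02 -0.01  0.02] op 0.585 0.0
```

View pics/c7.png

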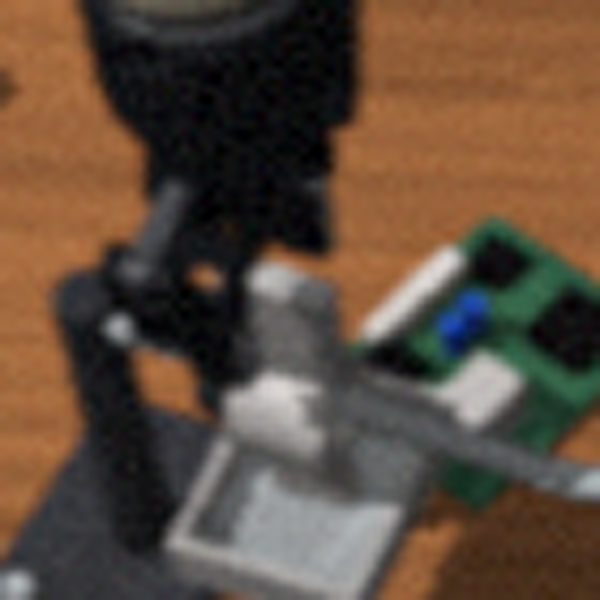

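The tray hangs upright and the jaws are clear of the fin at crop (290,330). That was the tenth picture, so remaining checks are numeric. Retreat straight up.

Emit:
{"api": "drive_tool", "payload": {
  "moves": [
    [[0,0,0],[0,0,-0.01],0.05],
    [[0,0,0],[0,0,-0.02],0.05],
    [[0,0,0],[0,0,-0.03],0.05],
    [[0,0,0],[0,0,-0.04],0.05],
    [[0,0,0],[0,0,-0.04],0.05]
  ]
}}

```text
time: 19.92
eef_pos: [0.5885, -0.1517, 0.3481]
tcp_rot: [0.802, 0.598, 0.001, 0.001]
contact_force: [0.3, -0.6, -0.1]
opening: 0.584
finger_force: 0.0
```

Emit:
{"api": "drive_tool", "payload": {
  "moves": [
    [[0,0,0],[-0.05,0,-0.02],0.05],
    [[0,0,0],[-0.05,0,0],0.05],
    [[0,0,0],[-0.05,0,0],0.05],
    [[0,0,0],[-0.05,0,0],0.05],
    [[0,0,0],[0,0,0],0.05]
  ]
}}

```text
time: 20.55
eef_pos: [0.5303, -0.3464, 0.3663]
tcp_rot: [0.803, 0.596, -0.0, 0.001]
contact_force: [0.2, 0.0, -0.2]
opening: 0.588
finger_force: 0.0
```

Emit:
{"api": "drive_tool", "payload": {
  "moves": [
    [[0,0,0],[0,0,0],0.05],
    [[0,0,0],[0,0,0],0.05],
    [[0,0,0],[0,0,0],0.05],
    [[0,0,0],[0,0,0],0.05],
    [[0,0,0],[0,0,0],0.05]
  ]
}}

```text
time: 21.18
eef_pos: [0.5317, -0.343, 0.3648]
tcp_rot: [0.801, 0.598, 0.0, -0.0]
contact_force: [-0.0, -0.0, 0.7]
opening: 0.584
finger_force: 0.0
```

Run:
```python
from h import *
st()
a=snap('scene','s7')
for i in range(8): b=snap('scene','s8')
A,B,C=[load(t)['image'][145:215,160:230].astype(int) for t in('s6','s7','s8')]
print('motion',abs(B-C).mean(),abs(B-C).max(),'noise ref',abs(load('s7')['image'][330:380,100:400].astype(int)-load('s8')['image'][330:380,100:400]).mean())
g=cv2.cvtColor(C.astype(np.uint8),cv2.COLOR_RGB2HSV)
m=((g[...,1]<60)&(g[...,2]>70)).astype(np.uint8)
n,l,s,ce=cv2.connectedComponentsWithStats(m)
for i in range(1,n):
    if s[i,4]>15: print(s[i],ce[i].round(1))
# predicted: tray rim corners & fin top at home
c=load('s8');rp=RP
for nm,X in(('fin top',[(0,-.167,.143+.071)]),('rim',[(a,-.167+b,.143-.043) for a in(-.045,.045) for b in(-.035,.035)])):
    for x in X: print(nm,(proj(c,np.r_[r2w(x[:2],rp)[0],x[2]])-[160,145]).round(1))
for r in m[::2]: print(''.join('.#'[v] for v in r))
```

```text
t 21.18 q [-0.73  0.13  1.55  0.    1.46 -0.44] p [ 0.5317 -0.343   0.3648] phi 1.2824 z [-0.  0. -1.] F [-0.  -0.   0.7] M [ 0.    0.   -0.04] op 0.584 0.0
motion 3.3201360544217686 23 noise ref 3.250888888888889
[42 29 13 12 54] [48.  34.1]
[ 19  30  51  40 941] [38.2 52. ]
[12 36 13  7 49] [17.9 38.9]
fin top [31.3 31.4]
rim [31.6 39.8]
rim [52.5 46.5]
rim [18.4 62.7]
rim [39.9 69.9]
......................................................................
......................................................................
......................................................................
......................................................................
......................................................................
......................................................................
......................................................................
......................................................................
......................................................................
......................................................................

[... 1074 characters left out ...]
................#################################............
........................##############..########################......
.......................###############...########.......##############
......................################....######.............#########
.....................###########################....................##
.....................##########################.......................
..#................###########################........................
...................##########################.........................
###.................#########################.........................
####.....................###################..........................
```

The tray is still (frame difference 3.32 against noise 3.25), and its rim corner at (19,64) matches the predicted home pose at (18.4,62.7). Handing in.

```bash
python3 -c "
from plant import ctrl
print(ctrl.sign_off())"
```

```text
the job is handed in; nothing more can be done
None
```

I handed the job in at about 22 s of the 64 s limit: the aluminium tray hangs level and still on the rail's second leg, with its hub at the stop collar and the arm clear; the sign-off gave no verdict.

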